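Set back the drag pins of three gauge stands

TASK

The drag pins of the three gauge stands still stand up from the last reading: set them back for the next batch by tapping each one gently down with a fingertip until its head rests on the collar - first the pin with the wide flat head, then the domed one, then the slim one, letting go of each before the next. Press lightly, so that the sprung collar never hits its stop, and leave the stands and everything else on the bench standing where they are; nothing is gripped or lifted.

Things in the scene. Friction and masses are not known exactly. Their poses are not given: they have to be found in the camera images.
- flat_stand: loose gauge stand, about 1 kg, in any of three places: dark foot 70 mm across, 18 mm high; column 29 mm across to 47 mm; bright collar 29 mm across with its top at 62 mm, and above it a vertical drag pin whose head is a wide flat disc, 44 mm across and 8 mm thick. Origin: centre of the foot's underside.
- flat_top (a point): centre of the top of that pin head, moving with it; with the pin fully down it is 70 mm above the bench, at the start 10 to 16 mm higher
- flat_pin (a joint): how far that drag pin has been pushed down into its collar, m: 0 fully up, 0.016 fully down with the head resting on the collar; starts at 0 to 0.006. Needs about 3 N and stays where it is left
- flat_sleeve (a joint): how far the collar under that head has sunk, m: it is sprung (1.2 N/mm), gives 2 to 3 mm while the pin is being pushed, sinks further once the pin is fully down, comes back up when let go, and hits a hard stop at 0.010 (about 12 N)
- dome_stand: loose gauge stand, about 1 kg, in any of three places: dark foot 70 mm across, 18 mm high; column 29 mm across to 47 mm; bright collar 29 mm across with its top at 62 mm, and above it a vertical drag pin whose head is a mushroom-shaped dome, 25 mm across and 14 mm high, rounded on top. Origin: centre of the foot's underside.
- dome_top (a point): centre of the top of that pin head, moving with it; with the pin fully down it is 76 mm above the bench, at the start 10 to 16 mm higher
- dome_pin (a joint): how far that drag pin has been pushed down into its collar, m: 0 fully up, 0.016 fully down with the head resting on the collar; starts at 0 to 0.006. Needs about 3 N and stays where it is left
- dome_sleeve (a joint): how far the collar under that head has sunk, m: it is sprung (1.2 N/mm), gives 2 to 3 mm while the pin is being pushed, sinks further once the pin is fully down, comes back up when let go, and hits a hard stop at 0.010 (about 12 N)
- slim_stand: loose gauge stand, about 1 kg, in any of three places: dark foot 70 mm across, 18 mm high; column 29 mm across to 47 mm; bright collar 29 mm across with its top at 62 mm, and above it a vertical drag pin whose head is a slim plain cylinder, 14 mm across and 12 mm high, flat on top. Origin: centre of the foot's underside.
- slim_top (a point): centre of the top of that pin head, moving with it; with the pin fully down it is 74 mm above the bench, at the start 10 to 16 mm higher
- slim_pin (a joint): how far that drag pin has been pushed down into its collar, m: 0 fully up, 0.016 fully down with the head resting on the collar; starts at 0 to 0.006. Needs about 3 N and stays where it is left
- slim_sleeve (a joint): how far the collar under that head has sunk, m: it is sprung (1.2 N/mm), gives 2 to 3 mm while the pin is being pushed, sinks further once the pin is fully down, comes back up when let go, and hits a hard stop at 0.010 (about 12 N)
- anvil_flat: bystander, loose: black flat anvil, 60 mm round foot with a 24 mm stem, 40 mm high; origin under its centre
- anvil_vee: bystander, loose: black vee anvil, 40 mm wide, 46 mm high; origin under its centre
- brass_weight: bystander, loose: small brass weight with a knob, 44 mm across, 36 mm high; origin under its centre
- steel_disc: bystander, loose: thick plain steel disc, 49 mm across, 24 mm high; origin under its centre
- test_block: bystander, loose: thin steel test disc, 50 mm across, 12 mm high; origin under its centre

How it is judged:
By the outcome, as a careful person would: the job done as asked, in the order asked, and still so for the second after the job is handed in, with the robot touching nothing.
It also fails if it takes over 51 s, if anything falls off the work surface, if the arm or the gripper's body presses on something with over 40 N, if the wrist force passes 120 N, or if a joint passes its speed limit or range.

ROBOT

A 6-joint arm with a two-finger parallel gripper is mounted at the origin on the work surface; the furniture and walls round the work are solid. World frame = base frame: x ahead of the robot, y to its left, z up, the work surface at z = 0. Lengths are in m, angles in rad, forces in N, time in s.
With the tool pointing down it reaches from about 0.25 to 0.85 m from the base axis. Payload 12.5 kg.
Tool frame: the origin (TCP) lies at the very end of the fingers, on their centre line; the grasp point (between the pads) lies 19 mm behind it; z points along the fingers, y is the line along which they close (so a half turn about z gives the same grasp; the last joint's range is limited). The gripper opens to 93 mm and grips with 3 to 60 N. Pads are 15 mm wide; open, the fingers measure 128 mm over their backs; the gripper's body (75 mm by 188 mm) begins 65 mm behind the grasp point.
Start: joints at [1.138, 0.351, 1.652, -0, 1.139, -0.085], TCP at [0.187, 0.517, 0.219] pointing down, gripper open.
Joint ranges: [-2.75, 2.75], [-0.79, 2.1], [0.01, 2.65], [-1.57, 4.71], [0.07, 3.14], [-2.87, 2.87]. Speed limits (rad/s): [2.22, 2.22, 2.79, 3.14, 3.14, 3.14].

INTERFACE

Orientations are given as a unit quaternion [x, y, z, w].
In Python, from station import r gives the robot as it stands.
- The arm moves only by the tool send_rows, never from a script. Its argument "motion" is a list of rows, each a list of 7 numbers: the shift along the tool's x, y, z scaled (see below), then the turn, a rotation vector about the tool's x, y, z scaled (see below), then the opening, from -1 (shut) to 1 (fully open), so that 0 is half open. A call has exactly 8 rows; each row is the pose to reach, as a shift and turn from the pose commanded when the call began, along the tool's axes at that moment, turning the shorter way round; what a row does not reach only later rows make up. The controller multiplies each number of a shift by 20 cm and each number of a turn by 180 degrees. A row lasts 1/8 s, in which the tool goes at most 62.5 mm and 10.7 degrees, less where a joint would pass 70% of its speed; a pose out of reach is approached as far as the arm can. A call with a number of a shift or a turn outside -1 to 1 is refused whole. A call with a gripper value outside its range is refused whole. The fingers move at their own pace and stop on an object; "grip_force" is the grip in N (left out, the last holds). Time passes only in rows, so rows that repeat a pose let the fingers close, or fill a call up. It gives the time, the measured TCP pose, the force, the opening and the grip force at its end, in the units of the state.
- r.get_state(): the state, without advancing time (a new reading comes with each control period).
- r.capture(name): name is "scene" or "side" or "wrist"; returns a dict with "img" (384x512x3 uint8, red, green, blue), "camera_matrix" (3x3 intrinsics, pixels), "rvec" (rotation vector, rad) and "tvec" (3), from world to camera coordinates, as OpenCV has them; the wrist camera has in their place "mount" (4x4, takes a point from camera to tool coordinates, whose origin is the TCP and whose axes are the flange's). Camera axes: x right, y down, z forward; pixel columns grow to the right and rows downward; lengths in m; the calibration is good to about 2 mm. A picture is of the moment at which its call begins: read the wrist's pose just before it. There is no depth.
- r.hand_in(): hands the job in; it is judged then, once.
The state is a dict: "time_s": time; "qpos": joint angles; "joint_vel": joint speeds; "joint_torque": joint torques, N m; "tool_pos": TCP position; "tcp_rot": TCP orientation; "force": force on the tool from outside, world axes, zero at the start; "torque": the same for the moment, N m; "finger_gap": opening from 0.0 (shut) to 1.0 (fully open); "gripper_force": force on a finger pad.
Only numpy, scipy, OpenCV 4.12 (cv2) and the standard library are available. Lean on these libraries where they do the work, as an engineer would, in place of code of your own. Each camera call takes 0.05 s, during which the arm holds its last target. There are 200 camera calls.

## Working session

There is one attempt and no reset: what is moved stays moved. The work goes in short steps, Python scripts to look and compute and a tool call to move; the robot and the scene stay as the last step left them, time stands still between calls to the robot, and variables do not carry over. Pictures are saved under pics/ and viewed, at most 10 in all, crops included, and the job is handed in when it is done.

Besides the shell and the picture viewer there is one more tool, called as a command line: name --pt "numbers of a row" for each row, then --argument value for the rest. send_rows: Moves the arm, as the interface text tells. Shifts and turns lie within -1 to 1; 1 stands for 20 cm of shift or 180 degrees of turn. Its arguments: {"type":"object","properties":{"motion":{"type":"array","items":{"type":"array","items":{"type":"number","minimum":-1,"maximum":1}}},"grip_force":{"type":"number"}},"required":["motion"]}

```bash
mkdir -p pics; python3 - <<'E'
from station import r
import cv2,numpy as np,pickle
s=r.get_state();print(s)
for n in("scene","side"):
    c=r.capture(n);pickle.dump(c,open(n+".pkl","wb"));cv2.imwrite(f"pics/{n}0.png",cv2.resize(c["img"][:,:,::-1],(800,600),interpolation=cv2.INTER_CUBIC))
    print(n,c["camera_matrix"],-cv2.Rodrigues(c["rvec"])[0].T@np.ravel(c["tvec"]))
E
```

```text
{'time_s': 0.0, 'qpos': array([ 1.13843654e+00,  3.51236683e-01,  1.65236194e+00, -1.35473681e-05,
        1.13909284e+00, -8.46053411e-02]), 'joint_vel': array([-8.65513892e-05, -2.01031509e-04,  4.79496336e-04,  2.37312473e-04,
        1.74259880e-03, -4.05909380e-04]), 'joint_torque': array([-4.99191992e-04, -4.97315633e+01, -2.85254645e+01,  6.99073146e-02,
        2.56818772e-02, -8.12692224e-05]), 'tool_pos': array([0.1872835, 0.5167986, 0.2181248]), 'tcp_rot': array([ 1.72999577e-01,  9.84921745e-01, -5.32724111e-04, -1.34488833e-04]), 'force': array([0.05889309, 0.43278381, 0.33481775]), 'torque': array([-0.00768916, -0.03612298, -0.01856903]), 'gripper_force': 0.0, 'finger_gap': 1.0035231544089804}
scene [[466.07636358   0.         255.00181586]
 [  0.         466.07636358 195.56912826]
 [  0.           0.           1.        ]] [-0.20533901 -0.61010179  0.70415995]
side [[463.90923041   0.         258.10172173]
 [  0.         463.90923041 193.93542375]
 [  0.           0.           1.        ]] [0.50757241 0.85925656 0.61358734]
```

View pics/scene0.png

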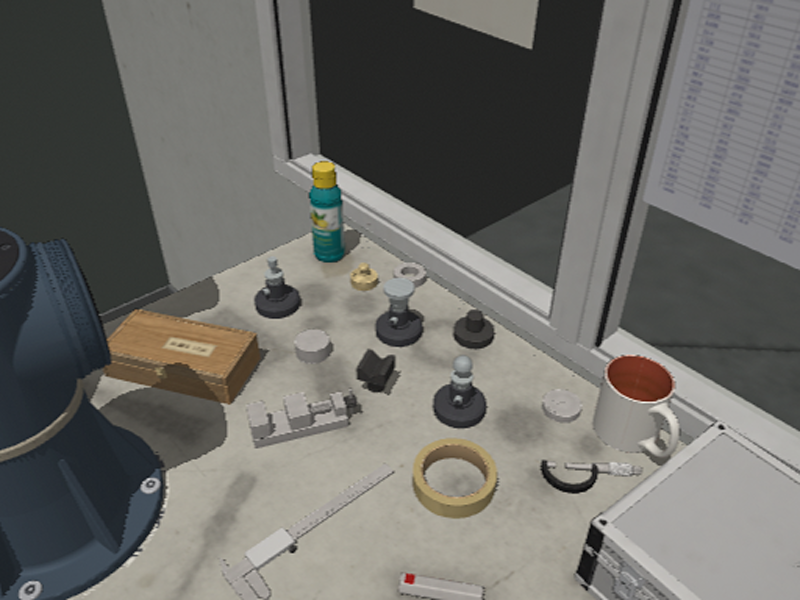

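View pics/side0.png

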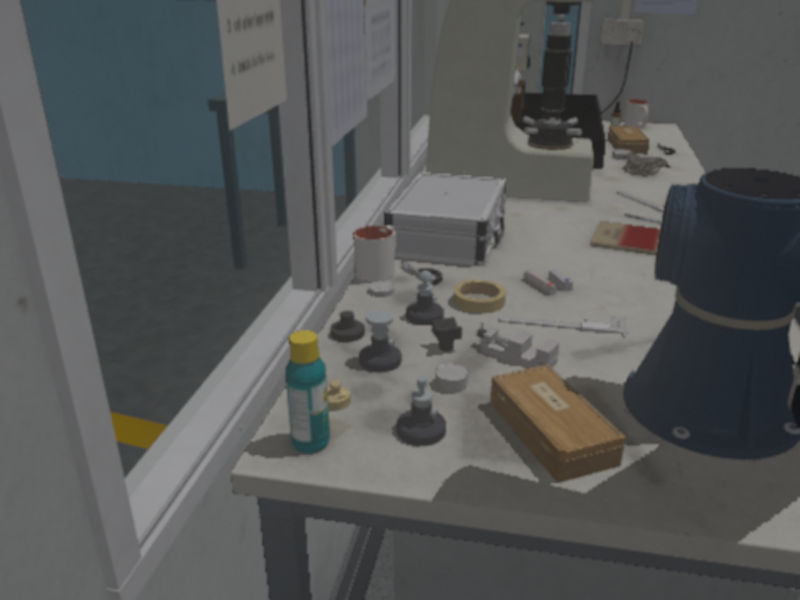

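The scene view shows the slim stand at about (277,285), the flat one at (399,310) and the dome at (461,390). The side view shows them at (421,405), (380,340) and (425,295). I'll enlarge both views.

```bash
python3 - <<'E'
import cv2,numpy as np,pickle
def crop(n,boxes):
    c=pickle.load(open(n+".pkl","rb"));im=c["img"][:,:,::-1]
    t=[]
    for u,v in boxes:
        k=cv2.resize(im[v:v+60,u:u+44],None,fx=6,fy=6,interpolation=cv2.INTER_CUBIC)
        k=np.clip(k*1.4,0,255).astype(np.uint8)
        for i in range(0,44,10):cv2.line(k,(i*6,0),(i*6,4),(0,0,255),1)
        t.append(k)
    cv2.imwrite(f"pics/{n}crop.png",np.hstack(t))
    print(n,cv2.projectPoints(np.array([[.187,.517,.218],[.4,.2,0],[.4,0,0.]]),c["rvec"],c["tvec"],c["camera_matrix"],None)[0])
crop("scene",[(233,170),(272,222),(155,155)])  # flat dome slim
crop("side",[(222,190),(250,155),(248,232)])
E
```

```text
scene [[[-68.49859925 100.33997066]]

 [[119.63951848 178.46136068]]

 [[179.88793646 206.55211742]]]
side [[[533.99782198 372.17982546]]

 [[292.69637876 328.58651693]]

 [[281.11760719 266.15314428]]]
```

View pics/scenecrop.png

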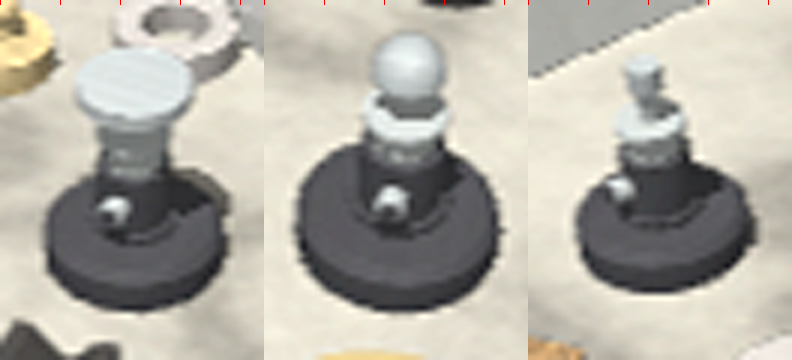

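View pics/sidecrop.png

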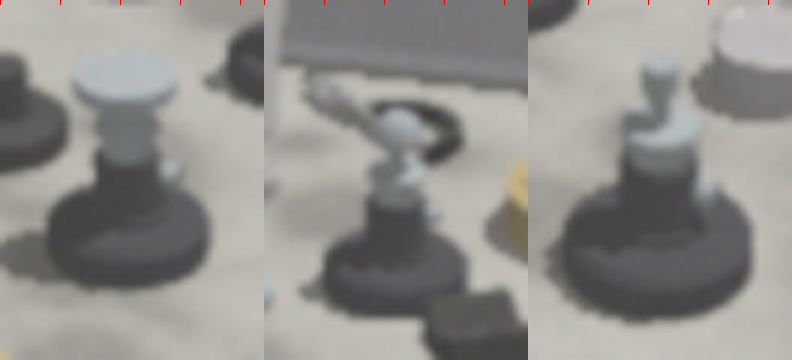

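The crops show the head tops in all three scene views and all three side views. They are centred in the crops at flat (134,84)/(124,76), dome (145,67)/(136,128) and slim (117,62)/(132,62).

```bash
python3 - <<'E'
import cv2,numpy as np,pickle
C={n:pickle.load(open(n+".pkl","rb")) for n in("scene","side")}
def P(c):return c["camera_matrix"]@np.c_[cv2.Rodrigues(c["rvec"])[0],np.ravel(c["tvec"])]
A,B=P(C["scene"]),P(C["side"])
pts={"flat":((254.9,183.6),(242.3,202.3)),"dome":((295.8,232.8),(272.3,175.9)),"slim":((174.1,164.9),(269.6,241.9)),
"bottlecap_top":((206,105),(194.5,214.5)),"mug_rim":((409,242),(239.5,148))}
for k,(a,b) in pts.items():
    X=cv2.triangulatePoints(A,B,np.array(a,float),np.array(b,float)).ravel();X=X[:3]/X[3]
    e=[np.ravel(cv2.projectPoints(X[None],C[n]["rvec"],C[n]["tvec"],C[n]["camera_matrix"],None)[0])-p for n,p in(("scene",a),("side",b))]
    print(k,X.round(4),np.round(e,1).tolist())
# window sill edge on plane z=0, scene px (800-scale): foot line
def ray(c,u,v,z):
    R=cv2.Rodrigues(c["rvec"])[0];o=-R.T@np.ravel(c["tvec"]);d=R.T@np.linalg.inv(c["camera_matrix"])@[u,v,1];return (o+d*(z-o[2])/d[2]).round(3)
for u,v in((360,232),(550,345),(600,372)):print("sill",ray(C["scene"],u*.64,v*.64,0))
print(ray(C["side"],245*.64,475*.64,0),ray(C["side"],350*.64,275*.64,0))
E
```

```text
flat [ 0.4811 -0.1578  0.0831] [[0.0, -0.0], [0.0, 0.0]]
dome [ 0.3927 -0.3115  0.083 ] [[-0.1, 0.1], [-0.1, -0.0]]
slim [0.4307 0.0336 0.0877] [[-0.3, 0.2], [-0.3, -0.2]]
bottlecap_top [0.5818 0.0526 0.1697] [[-0.3, 0.3], [-0.4, -0.3]]
mug_rim [ 0.4781 -0.5053  0.0938] [[-0.0, 0.1], [-0.0, -0.0]]
sill [0.67  0.049 0.   ]
sill [ 0.579 -0.358  0.   ]
sill [ 0.565 -0.44   0.   ]
[0.663 0.113 0.   ] [ 0.529 -0.503  0.   ]
```

send_rows --pt "-0.12 -0.12 0 0 0 0 -1" --pt "-0.24 -0.24 0 0 0 0 -1" --pt "-0.36 -0.36 0 0 0 0 -1" --pt "-0.48 -0.48 0 0 0 0 -1" --pt "-0.6 -0.62 0 0 0 0 -1" --pt "-0.72 -0.75 0 0 0 0 -1" --pt "-0.8 -0.85 0 0 0 0 -1" --pt "-0.84 -0.89 0 0 0 0 -1"

```text
time_s: 1.1
tool_pos: [0.2849, 0.2916, 0.2186]
tcp_rot: [0.174, 0.985, -0.0, -0.0]
force: [-0.9, -0.1, -0.5]
finger_gap: 0.189
gripper_force: 0.0
```

send_rows --pt "-0.12 -0.12 0 0 0 0 -1" --pt "-0.24 -0.24 0 0 0 0 -1" --pt "-0.36 -0.36 0 0 0 0 -1" --pt "-0.48 -0.48 0 0 0 0 -1" --pt "-0.6 -0.62 0 0 0 0 -1" --pt "-0.72 -0.75 0 0 0 0 -1" --pt "-0.8 -0.85 0 0 0 0 -1" --pt "-0.84 -0.89 0 0 0 0 -1"

```text
time_s: 2.1
tool_pos: [0.3824, 0.0673, 0.2186]
tcp_rot: [0.174, 0.985, 0.0, -0.0]
force: [-0.1, -0.1, 0.3]
finger_gap: 0.006
gripper_force: 0.0
```

send_rows --pt "-0.12 -0.12 0 0 0 0 -1" --pt "-0.24 -0.24 0 0 0 0 -1" --pt "-0.36 -0.36 0 0 0 0 -1" --pt "-0.48 -0.48 0 0 0 0 -1" --pt "-0.6 -0.62 0 0 0 0 -1" --pt "-0.72 -0.75 0 0 0 0 -1" --pt "-0.8 -0.85 0 0 0 0 -1" --pt "-0.84 -0.89 0 0 0 0 -1"

```text
time_s: 3.1
tool_pos: [0.4798, -0.157, 0.2183]
tcp_rot: [0.173, 0.985, 0.0, -0.0]
force: [-0.3, -0.3, 0.4]
finger_gap: 0.01
gripper_force: 0.0
```

```bash
cat > h.py <<'E'
from station import r
import cv2,numpy as np
from scipy.spatial.transform import Rotation as Ro
def wrist(name,pts):
    s=r.get_state();c=r.capture("wrist");R=Ro.from_quat(s["tcp_rot"]).as_matrix();t=s["tool_pos"]
    M=np.asarray(c["mount"]);Rc=R@M[:3,:3];o=R@M[:3,3]+t
    im=np.ascontiguousarray(cv2.resize(c["img"][:,:,::-1],(800,600),interpolation=cv2.INTER_CUBIC))
    print("t",s["time_s"],"tcp",t.round(4),"F",s["force"].round(2),"cam",o.round(3))
    for k,p in pts.items():
        q=c["camera_matrix"]@(Rc.T@(np.array(p)-o))
        if q[2]>0:
            q=q[:2]/q[2]*800/512; print(k,q.round(1))
            if (abs(q)<2000).all(): cv2.drawMarker(im,tuple(int(x) for x in q.round()),(0,0,255),0,8,1)
    cv2.imwrite(f"pics/{name}.png",im)
    def at(u,v,z):
        d=Rc@np.linalg.inv(c["camera_matrix"])@[u*.64,v*.64,1];return (o+d*(z-o[2])/d[2]).round(4)
    return at
PTS={"flat":(.4811,-.1578,.0831),"dome":(.3927,-.3115,.083),"slim":(.4307,.0336,.0877),"tcp":None}
E
python3 - <<'E'
from h import *
PTS["tcp"]=r.get_state()["tool_pos"];wrist("w1",PTS)
E
```

```text
t 3.1 tcp [ 0.4798 -0.157   0.2183] F [-0.3  -0.31  0.41] cam [ 0.415 -0.134  0.385]
flat [400.5 296.7]
dome [100.3 245.4]
slim [705.6  92.7]
tcp [401.1 382. ]
```

View pics/w1.png

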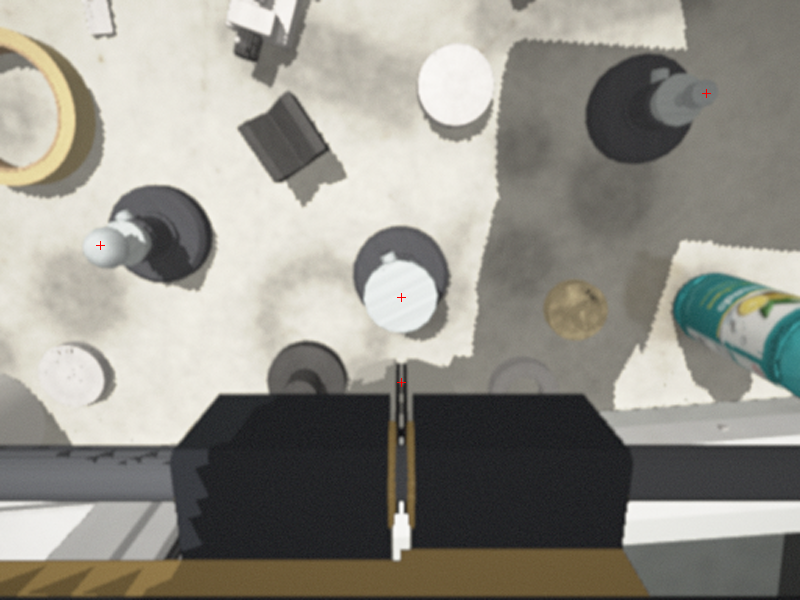

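The wrist view agrees with the triangulation: flat head at (400,296), dome at (105,246), slim at (706,93). Next is the flat pin.

send_rows --pt "-0.0075 0 0.12 0 0 0 -1" --pt "-0.0075 0 0.26 0 0 0 -1" --pt "-0.0075 0 0.4 0 0 0 -1" --pt "-0.0075 0 0.52 0 0 0 -1" --pt "-0.0075 0 0.6 0 0 0 -1" --pt "-0.0075 0 0.64 0 0 0 -1" --pt "-0.0075 0 0.64 0 0 0 -1" --pt "-0.0075 0 0.64 0 0 0 -1"

```text
time_s: 4.15
tool_pos: [0.4811, -0.1573, 0.0913]
tcp_rot: [0.173, 0.985, -0.0, 0.001]
force: [0.3, 0.6, -0.4]
finger_gap: 0.004
gripper_force: 0.0
```

send_rows --pt "0 0 0.015 0 0 0 -1" --pt "0 0 0.03 0 0 0 -1" --pt "0 0 0.04 0 0 0 -1" --pt "0 0 0.05 0 0 0 -1" --pt "0 0 0.06 0 0 0 -1" --pt "0 0 0.07 0 0 0 -1" --pt "0 0 0.08 0 0 0 -1" --pt "0 0 0.08 0 0 0 -1"

```text
time_s: 5.15
tool_pos: [0.4807, -0.1573, 0.0745]
tcp_rot: [0.173, 0.985, -0.0, 0.0]
force: [0.3, -0.4, 2.9]
finger_gap: 0.002
gripper_force: 1.2
```

send_rows --pt "0 0 0.006 0 0 0 -1" --pt "0 0 0.012 0 0 0 -1" --pt "0 0 0.018 0 0 0 -1" --pt "0 0 0.024 0 0 0 -1" --pt "0 0 0.03 0 0 0 -1" --pt "0 0 0.036 0 0 0 -1" --pt "0 0 0.042 0 0 0 -1" --pt "0 0 0.042 0 0 0 -1"

```text
time_s: 6.15
tool_pos: [0.4807, -0.1573, 0.0662]
tcp_rot: [0.173, 0.985, -0.0, 0.0]
force: [-1.6, 0.1, 4.0]
finger_gap: 0.007
gripper_force: 2.1
```

send_rows --pt "0 0 0.003 0 0 0 -1" --pt "0 0 0.005 0 0 0 -1" --pt "0 0 0.007 0 0 0 -1" --pt "0 0 0.009 0 0 0 -1" --pt "0 0 0.01 0 0 0 -1" --pt "0 0 0.01 0 0 0 -1" --pt "0 0 0.01 0 0 0 -1" --pt "0 0 0.01 0 0 0 -1"

```text
time_s: 7.15
tool_pos: [0.4807, -0.1573, 0.0644]
tcp_rot: [0.173, 0.985, -0.0, 0.0]
force: [-0.8, -0.2, 5.3]
finger_gap: 0.005
gripper_force: 3.2
```

```bash
python3 -c "
from station import r;s=r.get_state();print(s['tool_pos'],s['force'],s['finger_gap'])"
```

```text
[ 0.48070384 -0.15730148  0.06438143] [-0.80265173 -0.23162153  5.28448035] 0.005100498109723779
```

send_rows --pt "0 0 -0.06 0 0 0 -1" --pt "0 0 -0.2 0 0 0 -1" --pt "0.02 -0.12 -0.33 0 0 0 -1" --pt "0.05 -0.3 -0.33 0 0 0 -1" --pt "0.08 -0.48 -0.33 0 0 0 -1" --pt "0.115 -0.66 -0.33 0 0 0 -1" --pt "0.14 -0.8 -0.33 0 0 0 -1" --pt "0.15 -0.87 -0.33 0 0 0 -1"

```text
time_s: 8.15
tool_pos: [0.3924, -0.3114, 0.1305]
tcp_rot: [0.174, 0.985, 0.0, -0.0]
force: [0.2, 0.7, -0.6]
finger_gap: 0.001
gripper_force: 0.0
```

```bash
python3 - <<'E'
from h import *
PTS["tcp"]=r.get_state()["tool_pos"];PTS["flat_down"]=(.4811,-.1578,.07);PTS["dome"]=(.3927,-.3115,.08);wrist("w2",PTS)
E
```

```text
t 8.15 tcp [ 0.3924 -0.3114  0.1305] F [ 0.19  0.67 -0.6 ] cam [ 0.327 -0.288  0.297]
flat [792.  405.3]
dome [401. 338.]
slim [1280.4  139.3]
tcp [401.1 382. ]
flat_down [771.8 393.3]
```

View pics/w2.png

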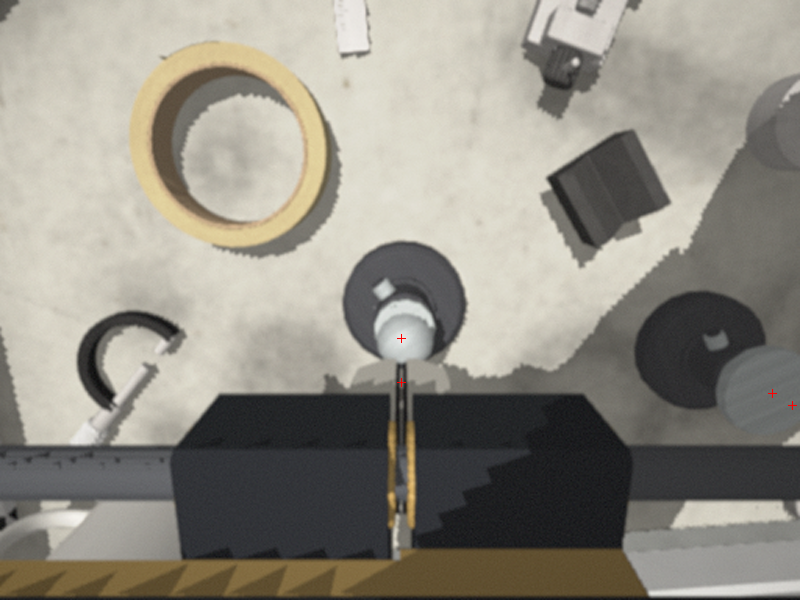

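Dome sphere is at (404,338), and the TCP is almost exactly over it. The flat head is lowered, at about (763,390). I'll check whether the stand shifted.

```bash
python3 - <<'E'
from h import *
c=cv2.imread("pics/w2.png")
at=wrist("w2b",{})
print("flat foot",at(700.5,350,.018),"flat head",at(763,390,.070),at(763,390,.066),"dome foot",at(405,301,.018),"dome sphere",at(404,338,.08))
s=r.capture("side")["img"];o=__import__("pickle").load(open("side.pkl","rb"))["img"]
f=lambda i:cv2.resize(i[185:245,215:265,::-1],None,fx=8,fy=8,interpolation=cv2.INTER_CUBIC)
cv2.imwrite("pics/cmp.png",np.hstack([f(o),f(s)])[:600,:800])
E
```

```text
t 8.2 tcp [ 0.3923 -0.3121  0.1305] F [-0.36 -1.49 -0.37] cam [ 0.327 -0.288  0.297]
flat foot [ 0.4758 -0.1621  0.018 ] flat head [ 0.4778 -0.1622  0.07  ] [ 0.4805 -0.1599  0.066 ] dome foot [ 0.3918 -0.3096  0.018 ] dome sphere [ 0.393 -0.311  0.08 ]
```

View pics/cmp.png

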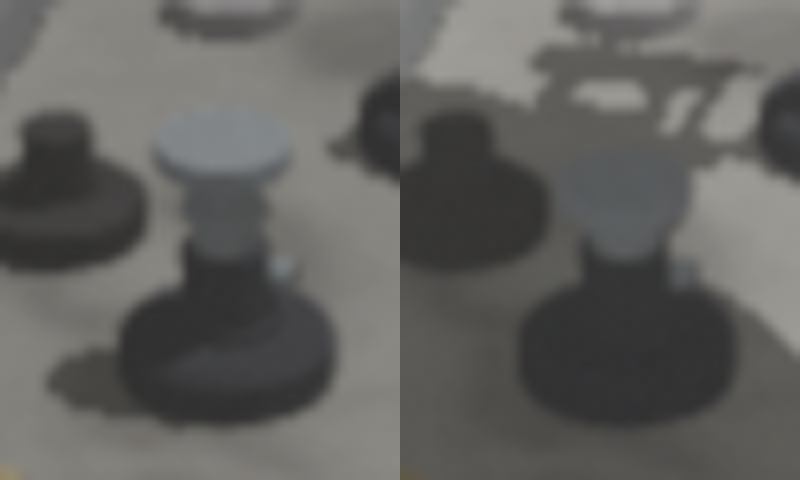

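The left and right comparison shows the flat stand's foot unmoved, with the head now sitting on the collar. Next is the dome.

send_rows --pt "0 0 0.08 0 0 0 -1" --pt "0 0 0.15 0 0 0 -1" --pt "0 0 0.18 0 0 0 -1" --pt "0 0 0.19 0 0 0 -1" --pt "0 0 0.2 0 0 0 -1" --pt "0 0 0.21 0 0 0 -1" --pt "0 0 0.22 0 0 0 -1" --pt "0 0 0.23 0 0 0 -1"

```text
time_s: 9.3
tool_pos: [0.3933, -0.3107, 0.0843]
tcp_rot: [0.173, 0.985, -0.0, 0.0]
force: [0.1, 1.4, 2.9]
finger_gap: 0.007
gripper_force: 1.4
```

send_rows --pt "0 0 0.008 0 0 0 -1" --pt "0 0 0.016 0 0 0 -1" --pt "0 0 0.024 0 0 0 -1" --pt "0 0 0.032 0 0 0 -1" --pt "0 0 0.04 0 0 0 -1" --pt "0 0 0.048 0 0 0 -1" --pt "0 0 0.054 0 0 0 -1" --pt "0 0 0.054 0 0 0 -1"

```text
time_s: 10.3
tool_pos: [0.3932, -0.3106, 0.0734]
tcp_rot: [0.173, 0.985, -0.0, 0.0]
force: [0.5, 0.5, 3.6]
finger_gap: 0.004
gripper_force: 1.3
```

send_rows --pt "0 0 0.004 0 0 0 -1" --pt "0 0 0.008 0 0 0 -1" --pt "0 0 0.012 0 0 0 -1" --pt "0 0 0.015 0 0 0 -1" --pt "0 0 0.015 0 0 0 -1" --pt "0 0 0.015 0 0 0 -1" --pt "0 0 0.015 0 0 0 -1" --pt "0 0 0.015 0 0 0 -1"

```text
time_s: 11.3
tool_pos: [0.3932, -0.3107, 0.0706]
tcp_rot: [0.173, 0.985, -0.0, 0.0]
force: [0.7, 1.9, 5.3]
finger_gap: -0.0
gripper_force: 2.8
```

send_rows --pt "0 0 -0.06 0 0 0 -1" --pt "0 0 -0.2 0 0 0 -1" --pt "0.02 0.1 -0.33 0 0 0 -1" --pt "0.06 0.26 -0.33 0 0 0 -1" --pt "0.1 0.42 -0.33 0 0 0 -1" --pt "0.14 0.58 -0.33 0 0 0 -1" --pt "0.18 0.72 -0.33 0 0 0 -1" --pt "0.205 0.84 -0.33 0 0 0 -1"

```text
time_s: 12.3
tool_pos: [0.4115, -0.1376, 0.1368]
tcp_rot: [0.173, 0.985, -0.0, -0.0]
force: [0.2, -0.3, -0.5]
finger_gap: 0.004
gripper_force: 0.0
```

send_rows --pt "0.04 0.16 0 0 0 0 -1" --pt "0.08 0.32 0 0 0 0 -1" --pt "0.12 0.48 0 0 0 0 -1" --pt "0.16 0.64 0 0 0 0 -1" --pt "0.19 0.76 0 0 0 0 -1" --pt "0.205 0.84 0 0 0 0 -1" --pt "0.205 0.84 0 0 0 0 -1" --pt "0.205 0.84 0 0 0 0 -1"

```text
time_s: 13.3
tool_pos: [0.4304, 0.0327, 0.1366]
tcp_rot: [0.173, 0.985, -0.0, -0.0]
force: [1.5, 0.9, -0.2]
finger_gap: 0.006
gripper_force: 0.0
```

```bash
python3 - <<'E'
from h import *
PTS["tcp"]=r.get_state()["tool_pos"];wrist("w3",PTS)
E
```

```text
t 13.3 tcp [0.4304 0.0327 0.1366] F [ 1.48  0.89 -0.23] cam [0.365 0.056 0.303]
flat [ 76.  551.4]
dome [-295.   497.1]
slim [403.2 338.4]
tcp [401.1 382. ]
```

View pics/w3.png

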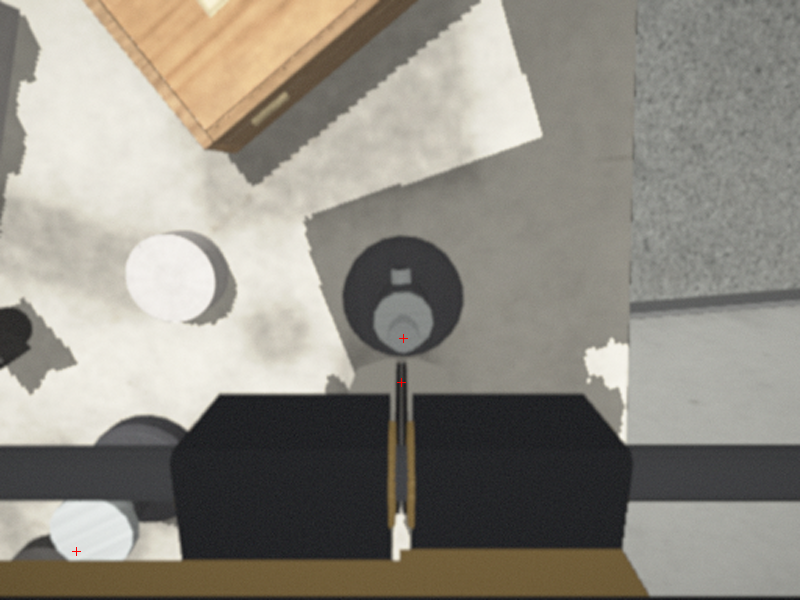

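Slim head is near (403,331), with its collar at (403,322) and foot at (403,297). I'll take a closer look to get its exact centre.

```bash
python3 - <<'E'
from h import *
im=cv2.imread("pics/w3.png")[270:370,340:470]
cv2.imwrite("pics/w3c.png",np.clip(cv2.resize(im,None,fx=6,fy=6,interpolation=cv2.INTER_CUBIC)*1.5,0,255))
at=wrist("w3b",{});print(at(403,331,.085),at(403.5,322,.062),at(403,297,.018))
E
```

```text
t 13.35 tcp [0.4304 0.0326 0.1365] F [-0.3  -0.3   0.75] cam [0.365 0.056 0.303]
[0.4283 0.0343 0.085 ] [0.4307 0.0338 0.062 ] [0.4288 0.0344 0.018 ][ WARN:0@0.042] global loadsave.cpp:1063 imwrite_ Unsupported depth image for selected encoder is fallbacked to CV_8U.
```

View pics/w3c.png

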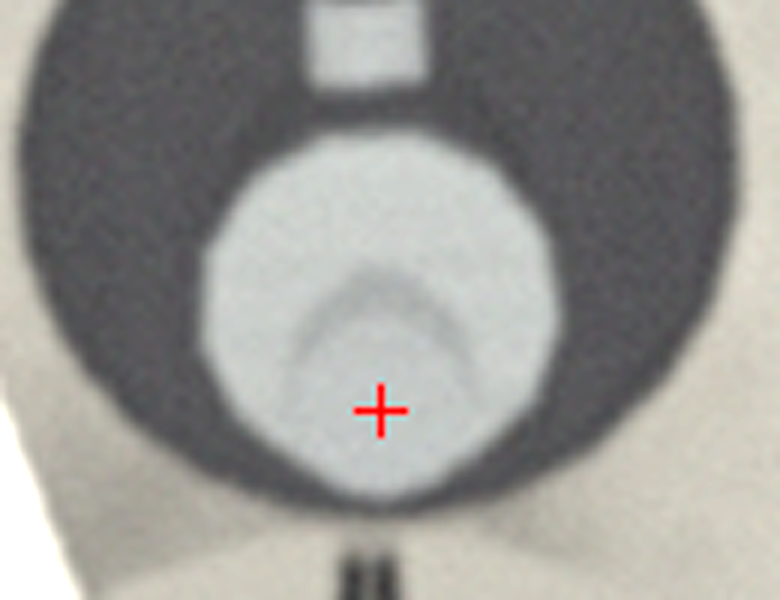

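The head is centred on the marker. Next is the slim pin.

send_rows --pt "0 0.005 0.08 0 0 0 -1" --pt "0 0.005 0.16 0 0 0 -1" --pt "0 0.005 0.21 0 0 0 -1" --pt "0 0.005 0.23 0 0 0 -1" --pt "0 0.005 0.24 0 0 0 -1" --pt "0 0.005 0.25 0 0 0 -1" --pt "0 0.005 0.26 0 0 0 -1" --pt "0 0.005 0.27 0 0 0 -1"

```text
time_s: 14.4
tool_pos: [0.4312, 0.0341, 0.0826]
tcp_rot: [0.173, 0.985, 0.0, 0.0]
force: [-0.2, -1.5, 3.4]
finger_gap: 0.005
gripper_force: 1.4
```

send_rows --pt "0 0 0.008 0 0 0 -1" --pt "0 0 0.016 0 0 0 -1" --pt "0 0 0.024 0 0 0 -1" --pt "0 0 0.032 0 0 0 -1" --pt "0 0 0.04 0 0 0 -1" --pt "0 0 0.048 0 0 0 -1" --pt "0 0 0.054 0 0 0 -1" --pt "0 0 0.054 0 0 0 -1"

```text
time_s: 15.4
tool_pos: [0.431, 0.0342, 0.0716]
tcp_rot: [0.173, 0.985, 0.0, 0.0]
force: [1.3, -0.4, 2.5]
finger_gap: 0.005
gripper_force: 1.3
```

send_rows --pt "0 0 0.004 0 0 0 -1" --pt "0 0 0.008 0 0 0 -1" --pt "0 0 0.012 0 0 0 -1" --pt "0 0 0.016 0 0 0 -1" --pt "0 0 0.016 0 0 0 -1" --pt "0 0 0.016 0 0 0 -1" --pt "0 0 0.016 0 0 0 -1" --pt "0 0 0.016 0 0 0 -1"

```text
time_s: 16.4
tool_pos: [0.431, 0.0342, 0.0685]
tcp_rot: [0.173, 0.985, 0.0, 0.0]
force: [1.3, -0.4, 6.7]
finger_gap: 0.005
gripper_force: 3.1
```

send_rows --pt "0 0 -0.06 0 0 0 -1" --pt "0 0 -0.2 0 0 0 -1" --pt "0 0 -0.4 0 0 0 -1" --pt "0.1 0.1 -0.55 0 0 0 -1" --pt "0.25 0.25 -0.65 0 0 0 -1" --pt "0.4 0.4 -0.7 0 0 0 -1" --pt "0.5 0.5 -0.7 0 0 0 -1" --pt "0.55 0.55 -0.7 0 0 0 -1"

```text
time_s: 17.4
tool_pos: [0.3639, 0.1758, 0.2087]
tcp_rot: [0.172, 0.985, -0.0, -0.0]
force: [0.2, 0.4, 0.7]
finger_gap: 0.003
gripper_force: 0.0
```

send_rows --pt "0.15 0.15 0 0 0 0 -1" --pt "0.3 0.3 0 0 0 0 -1" --pt "0.45 0.45 0 0 0 0 -1" --pt "0.6 0.6 0 0 0 0 -1" --pt "0.72 0.72 0 0 0 0 -1" --pt "0.8 0.8 0 0 0 0 -1" --pt "0.8 0.8 0 0 0 0 -1" --pt "0.8 0.8 0 0 0 0 -1"

```text
time_s: 18.4
tool_pos: [0.2694, 0.3792, 0.2083]
tcp_rot: [0.173, 0.985, -0.0, -0.0]
force: [-0.2, 0.3, -0.4]
finger_gap: 0.001
gripper_force: 0.0
```

```bash
python3 - <<'E'
from h import *
import pickle
rows=[]
for n,bs in(("scene",[(233,170),(272,222),(155,155)]),("side",[(222,190),(250,155),(248,232)])):
    b=r.capture(n)["img"];a=pickle.load(open(n+".pkl","rb"))["img"]
    f=lambda i,u,v:cv2.resize(i[v:v+60,u:u+44,::-1],None,fx=3,fy=4.9,interpolation=cv2.INTER_CUBIC)
    rows.append(np.hstack([f(i,u,v) for u,v in bs for i in(a,b)]))
cv2.imwrite("pics/fin.png",np.vstack(rows)[:600,:800]);print(r.get_state()["time_s"])
E
```

```text
18.5
```

View pics/fin.png

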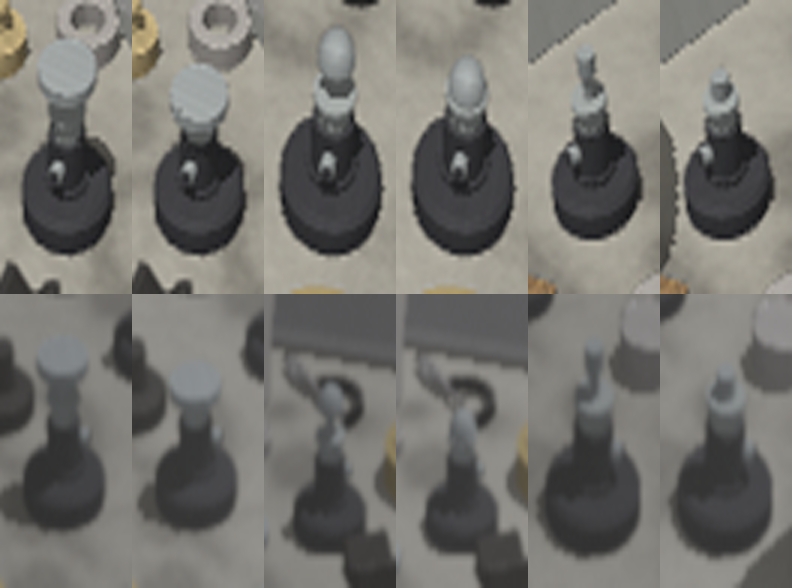

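All three heads now rest on their collars in the before/after pairs, and the feet have not moved.

```bash
python3 -c "
from station import r;print(r.hand_in())"
```

```text
the job is handed in; nothing more can be done
None
```

I tapped all three pins down onto their collars in order (flat, dome, slim) with at most about 7 N measured, below the 12 N stop; the pictures show the stands unmoved, and I handed the job in at about 18.5 s.

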